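# Level a copier stand's shelf with its screw foot and hold it down

### The arm

A 6-joint arm with a two-finger parallel gripper is mounted at the origin on the work surface. World frame = base frame: x ahead of the robot, y to its left, z up, the work surface at z = 0. Lengths are in mm, angles in rad, forces in N, time in s.
With the tool pointing down it reaches from about 400 to 925 mm from the base axis. Payload 12.5 kg.
Tool frame: the origin (TCP) lies midway between the tips of the shut fingers; the grasp point (between the pads) lies 19 mm behind it (env.tcp_to_grasp is the distance from the TCP to the grasp point, in mm); z points along the fingers, y is the line along which they close (so a half turn about z gives the same grasp; the last joint's range is limited). The gripper opens to 95 mm and grips with 3 to 60 N. Pads are 20 mm wide; open, the fingers measure 119 mm over their backs; the gripper's body (75 mm by 180 mm) begins 59 mm behind the grasp point.
Start: joints at [1.202, 0.491, 1.559, -0, 1.092, -0.106], TCP at [162.348, 603.564, 214.661] pointing down, gripper open.
Joint ranges: [-3.1, 3.1], [-0.84, 2.19], [0.05, 2.79], [-1.13, 4.28], [0.06, 2.93], [-2.69, 2.69]. Speed limits (rad/s): [2.22, 2.22, 2.79, 3.14, 3.14, 3.14].

### API

Orientations are given as [roll, pitch, yaw] about the fixed x, y, z axes, in that order (R = Rz(yaw) Ry(pitch) Rx(roll)).
In Python, from cell import env gives the robot as it stands. The module is installed in compiled form; this text tells all that it offers.
- The arm moves only by the tool step_arm, never from a script. Its argument "plan" is a list that holds one entry, the list of rows, each a list of 5 numbers: the shift along the tool's x, y, z in mm, then the turn about the tool's z in degrees, then the opening, from -1 (shut) to 1 (fully open). A call has 1 to 8 rows; each row is the pose to reach, as a shift and turn from the pose commanded when the call began, along the tool's axes at that moment; what a row does not reach only later rows make up. A row lasts 1/12 s, in which the tool goes at most 41.7 mm and 7.16 degrees, less where a joint would pass 70% of its speed; a pose out of reach is approached as far as the arm can. A call with a gripper value outside its range is refused whole. The fingers move at their own pace and stop on an object; the grip force is fixed at half the most. Time passes only in rows, so rows that repeat a pose let the fingers close. It gives the time, the measured TCP pose, the force, the opening and the grip force at its end, in the units of the state.
- env.state(): the state, without advancing time (a new reading comes with each control period).
- env.read_camera(name): name is "side" or "top"; returns the picture (480x640x3 uint8, blue, green, red); there is no depth.
- env.get_calibration(name): a dict with "K" (3x3 intrinsics, pixels), "extrinsics" (4x4, takes a point from world to camera coordinates). Camera axes: x right, y up, looking along -z (the intrinsics and any distortion apply to the point x, -y, -z); pixel columns grow to the right and rows downward; lengths in mm; the calibration is good to about 2 mm. A picture is of the moment at which its call begins. get_calibration takes no time and is no camera call.
- env.job_done(): hands the job in; it is judged then, once.
The state is a dict: "t": time; "joints": joint angles; "qvel": joint speeds; "tau": joint torques, N m; "eef_pos": TCP position; "tcp_rot": TCP orientation; "ft_force": force on the tool from outside, world axes, zero at the start; "moment": the same for the moment, N m; "opening": opening from 0.0 (shut) to 1.0 (fully open); "grip_force": force on a finger pad.
Only numpy, scipy, OpenCV 4.12 (cv2) and the standard library are available. Lean on these libraries where they do the work, as an engineer would, in place of code of your own. Each camera call takes 0.05 s, during which the arm holds its last target. There are 200 camera calls.

### The job

Lay the yellow spirit level flat on the blue strip of the shelf, along the strip, and let go of it. Then take hold of the dark foot knob, press the sprung shelf fully down with it, and turn the knob until the bubble sits between the two black lines. Finish still holding the knob, with the shelf pressed fully down and the bubble centred, and leave the toner cartridge, spray can and screwdriver alone.

Things in the scene. Friction and masses are not known exactly. Their poses are not given: they have to be found in the camera images.
- level: Loose yellow block spirit level, 130 long (its x) x 56 wide (its y) x 32 high (mm), 0.32 kg, origin at the centre of its underside. Starts on the bench left of the stand. Grip it across its width. On top, along one side, a lime vial with a white bubble 14 long and two black lines 11 mm either side of the middle. Either end may point either way.
- level_spot (a point): Centre of the blue strip (64 x 150 mm) painted on the shelf, on the shelf's top surface. Its frame is the shelf's: z up, y along the strip, from the foot end towards the hinged end. The hinge line is 130 mm from here towards +y. The shelf slopes by up to about 0.02 rad and rises to the foot end while unpressed.
- knob_grip (a point): Point on the axis of the round foot knob, at the height to grip, 29 mm above the shelf's top. Dark ribbed drum 42 mm in diameter, from 21 below this point to 11 above it, on a red flange 72 in diameter and 8 thick. It stands at the shelf's foot end on the robot's side, 95 (x) and 135 (y) from the strip's centre, and moves with the shelf. z is its axis, up.
- knob (a joint): Turn of the foot knob (rad), clockwise from above is positive. Clockwise raises the foot end, 10 milliradians for each radian: the bubble runs about 12.5 mm for each radian. Range 2.4 either way, light friction, stays where left, turns pressed or not. It starts with the foot end too low (judged with the shelf pressed down) by 0.6 to 1.4 rad of turning.
- cradle (a joint): How far (rad) the sprung shelf is pressed down at its foot end: 0 is free, sprung up; 0.024 is fully down on its stop, 6 mm lower at the knob. About 6.5 N down on the knob brings it fully down; 10 to 15 N holds it firmly. Let go, it springs up and the bubble runs off towards the foot: only the reading with the shelf fully down counts.
- toner: Bystander: loose dark toner cartridge, 312 x 70 x 67 high, on the bench to the right of the stand. Origin at the centre of its underside.
- aerosol: Bystander: loose blue spray can, 54 diameter, 160 high, standing at the far left, beyond the level. Origin at the centre of its underside.
- screwdriver: Bystander: loose screwdriver, 200 long, lying on the bench beyond the stand.
- stand: Fixed dark stand, 210 (x) x 360 (y) x 10 mm base, origin at the centre of its underside. It carries the sprung shelf: a grey plate 200 (x) x 330 (y) x 8, its top about 60 above the bench, hinged at its +y end on a line along x, with the foot knob at its -y end.
- bubble (a point): Centre of the level's bubble, on the level's top face. Centred, it is at x = 0 in the level's frame (and y = -16 mm); it runs along the level's x to the higher end, about 1.25 mm for each milliradian of slope, at most 17 mm either way, and settles in about one second. Between the lines is within about 3.5 mm of x = 0.
Things that resemble listed ones, but are neither listed nor needed, are in the scene too. What is shaped like the level but turquoise is not meant.

How it is judged:
By the outcome, as a careful person would: the job done as asked, in the order asked, and still so for the second after the job is handed in, while the arm keeps its last pose, push and grip.
It also fails if it takes over 61 s, if anything falls off the work surface, if the arm or the gripper's body presses on something with over 40 N, if the wrist force passes 120 N, or if a joint passes its speed limit or range.

## Working session

There is one attempt and no reset: what is moved stays moved. The work goes in short steps, Python scripts to look and compute and a tool call to move; the robot and the scene stay as the last step left them, time stands still between calls to the robot, and variables do not carry over. Pictures are saved under pics/ and viewed, at most 10 in all, crops included, and the job is handed in when it is done.

Besides the shell and the picture viewer there is one more tool, called after "Request:" as name(argument=value, ...) on one line, values as JSON. step_arm: Moves the arm, as the interface text tells. Its arguments: {"type":"object","properties":{"plan":{"type":"array"}},"required":["plan"]}

```bash
mkdir -p pics
cat > h.py <<'E'
import numpy as np, cv2
from cell import env
def snap(n,f=None):
    im=env.read_camera(n)
    if f: cv2.imwrite('pics/'+f,im)
    return im
def ray(n,uv):
    c=env.get_calibration(n);K=np.array(c['K']);E=np.array(c['extrinsics'])
    d=np.linalg.inv(K)@[uv[0],uv[1],1]; d=np.array([d[0],-d[1],-d[2]])
    R=E[:3,:3];return -R.T@E[:3,3],R.T@d
def plane(n,uv,z):
    o,d=ray(n,uv);return o+d*(z-o[2])/d[2]
def proj(n,p):
    c=env.get_calibration(n);K=np.array(c['K']);E=np.array(c['extrinsics'])
    q=E[:3,:3]@p+E[:3,3];q=K@[q[0],-q[1],-q[2]];return q[:2]/q[2]
E
python3 - <<'E'
from h import *
snap('top','top1.png');snap('side','side1.png')
for n in('top','side'):
    c=env.get_calibration(n);print({k:np.round(v,3).tolist() if k in('K','extrinsics') else v for k,v in c.items()})
print(env.state())
E
```

```text
{'K': [[565.838, 0.0, 314.701], [0.0, 565.838, 242.646], [0.0, 0.0, 1.0]], 'extrinsics': [[0.006, -1.0, 0.013, -16.046], [0.99, 0.008, 0.138, -544.611], [-0.138, 0.012, 0.99, -1509.716], [0.0, 0.0, 0.0, 1.0]]}
{'K': [[567.114, 0.0, 318.805], [0.0, 567.114, 241.548], [0.0, 0.0, 1.0]], 'extrinsics': [[0.993, -0.115, -0.008, -551.926], [0.079, 0.626, 0.776, -111.425], [-0.084, -0.771, 0.631, -1509.585], [0.0, 0.0, 0.0, 1.0]]}
{'t': 0.1, 'joints': array([ 1.20238997e+00,  4.91464065e-01,  1.55939271e+00, -2.34898208e-05,
        1.09170792e+00, -1.05582698e-01]), 'qvel': array([ 0.00059348, -0.0023869 , -0.0025298 , -0.00120262,  0.00119439,
        0.00073541]), 'tau': array([ 1.58086907e-03, -6.13625407e+01, -2.58608329e+01,  6.93599763e-02,
        4.70374280e-02, -7.78439585e-05]), 'eef_pos': array([162.27353725, 603.33826526, 214.14061764]), 'tcp_rot': array([-3.14062383e+00, -8.17216813e-05,  2.87877979e+00]), 'ft_force': array([ 0.20207002, -1.09067678,  0.5130376 ]), 'moment': array([ 0.01701421,  0.00921742, -0.0221374 ]), 'grip_force': 0.0, 'opening': 1.0000098171601774}
```

View pics/top1.png

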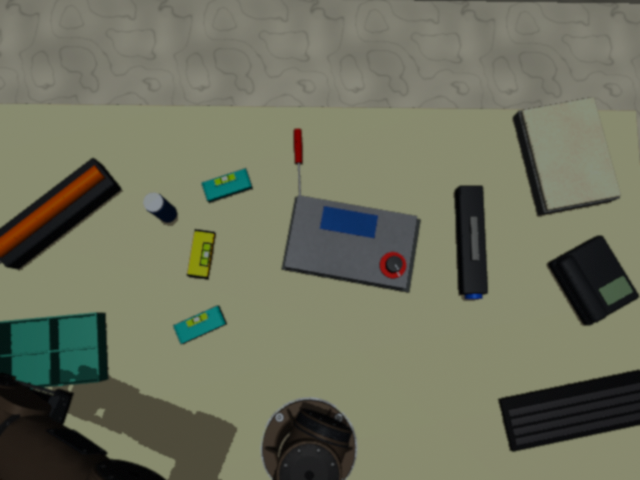

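View pics/side1.png

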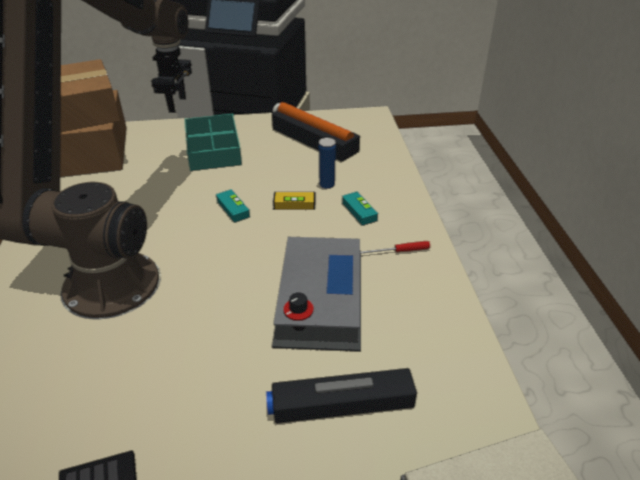

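The top view shows the yellow level at (201,254). The similarly shaped blocks at (227,184) and (200,324) are turquoise, so they are decoys. The blue strip is at (349,222), the knob at (393,264), the spray can at (160,207), the toner at (471,242) and the screwdriver at (298,160). The side view agrees: level (294,200), strip (340,275), knob (298,303).

```bash
cat >> h.py <<'E'
def rect(im,lo,hi,roi=None):
    h=cv2.cvtColor(im,cv2.COLOR_BGR2HSV);m=cv2.inRange(h,np.array(lo),np.array(hi))
    if roi: z=np.zeros_like(m);x0,y0,x1,y1=roi;z[y0:y1,x0:x1]=m[y0:y1,x0:x1];m=z
    m=cv2.morphologyEx(m,cv2.MORPH_CLOSE,np.ones((9,9)))
    c=max(cv2.findContours(m,0,2)[0],key=cv2.contourArea);return c,cv2.boxPoints(cv2.minAreaRect(c))
def meas(name,c,z):
    P=np.array([plane(name,p,z)[:2] for p in c.reshape(-1,2)],np.float32)
    (cx,cy),(w,h),a=cv2.minAreaRect(P)
    if w<h:w,h,a=h,w,a+90
    return np.round([cx,cy,w,h,a],1)
E
python3 - <<'E'
from h import *
t=cv2.imread('pics/top1.png');s=cv2.imread('pics/side1.png')
for nm,im,rl,rb,rr in(('top',t,(170,215,235,295),(310,195,390,250),(370,240,415,290)),('side',s,(265,180,325,215),(315,245,365,305),(275,285,325,325))):
    c,b=rect(im,(20,100,60),(50,255,255),rl);print(nm,'level',meas(nm,c,32 if nm=='top' else 32),b.round().tolist())
    c,b=rect(im,(100,120,50),(130,255,255),rb);print(nm,'strip',meas(nm,c,60))
    c,b=rect(im,(0,150,80),(8,255,255),rr);print(nm,'flange',meas(nm,c,68))
    c,b=rect(im,(0,0,60),(179,80,130),None);print(nm,'stand',meas(nm,c,60))
a=cv2.resize(t[220:290,170:240],(560,560),interpolation=2);cv2.imwrite('pics/crop1.png',a)
E
```

```text
top level [514.1 298.4 123.3  60.5 172.4] [[186.0, 274.0], [194.0, 229.0], [216.0, 233.0], [208.0, 278.0]]
top strip [ 600.  -103.2  149.8   63.9   80.5]
top flange [ 483.4 -220.    67.2   67.1   90.4]
top stand [ 926.6  -32.8 1832.9  635.6   90.8]
side level [510.1 276.8 124.7  91.  172.7] [[274.0, 192.0], [314.0, 192.0], [314.0, 209.0], [274.0, 209.0]]
side strip [ 598.5 -101.2  143.1   60.7   80.1]
side flange [ 481.2 -224.4   66.4   57.8  176.1]
side stand [ 899.5 1265.9 2890.  2247.2   59.8]
```

View pics/crop1.png

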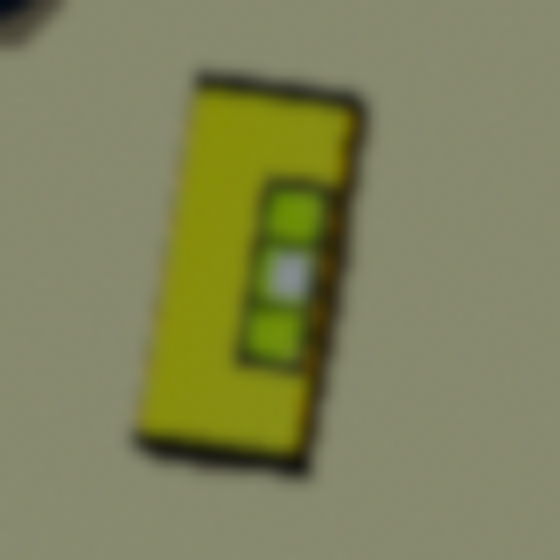

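The crop confirms it: a yellow block with a lime vial, its vial on the -y side. The measured sizes match the given ones (123x60 for the level, 150x64 for the strip). The knob offset from the strip predicts (483,-219) and I measured (483,-220).

```bash
cat >> h.py <<'E'
def go(x,y,z,yawdeg,frm=None):
    s=env.state();p=np.array(frm[:3]) if frm else s['eef_pos'];w=np.radians(frm[3]) if frm else s['tcp_rot'][2]
    d=np.array([x,y,z])-p;c,sn=np.cos(w),np.sin(w)
    dy=(np.degrees(w)-yawdeg+180)%360-180
    print('shift',np.round([c*d[0]+sn*d[1],sn*d[0]-c*d[1],-d[2]],1),'turn',round(dy,1),'rows',np.linalg.norm(d)/41.7,abs(dy)/7.16)
E
python3 - <<'E'
from h import *
print('can top',plane('top',(153,201),160),plane('side',(327,143),160))
go(513,299,214,172.4,(162.35,603.56,214.66,164.94))
E
```

```text
can top [630.86803301 399.79058715 160.        ] [627.72657236 389.76937342 160.        ]
shift [-417.7 -203.     0.7] turn -7.5 rows 11.13785997874449 1.0418994413407832
```

Request:
step_arm(plan=[[[-417.7,-203,0,-7.5,1],[-417.7,-203,0,-7.5,1],[-417.7,-203,0,-7.5,1],[-417.7,-203,0,-7.5,1],[-417.7,-203,0,-7.5,1],[-417.7,-203,0,-7.5,1],[-417.7,-203,0,-7.5,1],[-417.7,-203,0,-7.5,1]]])

```text
t: 0.77
eef_pos: [414.1, 384.3, 214.5]
tcp_rot: [-3.141, -0.0, 3.01]
ft_force: [0.4, 1.4, 0.9]
opening: 1.005
grip_force: 0.0
```

Run:
```python
from h import *
print(env.state()['eef_pos'],env.state()['tcp_rot']);go(513,299.5,120,172.4)
```

```text
[414.12828562 384.25559205 214.53737764] [-3.14149983e+00 -2.12950812e-04  3.00974665e+00]
shift [-109.2  -71.    94.5] turn 0.0 rows 3.859081895243335 0.006393881125621944
```

Request:
step_arm(plan=[[[-109,-71,94,0,1],[-109,-71,94,0,1],[-109,-71,94,0,1],[-109,-71,94,0,1],[-109,-71,94,0,1],[-109,-71,94,0,1]]])

```text
t: 1.27
eef_pos: [512.0, 299.8, 119.1]
tcp_rot: [-3.14, -0.003, 3.007]
ft_force: [-0.3, 0.4, 0.9]
opening: 1.0
grip_force: 0.0
```

Run:
```python
from h import *
go(513,299.5,5,172.4)
t=snap('top');s=snap('side')
a=cv2.resize(t[190:310,130:290],(800,600),interpolation=2);b=cv2.resize(s[140:230,250:370],(800,600),interpolation=2)
cv2.imwrite('pics/c2.png',np.hstack([cv2.resize(a,(400,300)),cv2.resize(b,(400,300))]))
```

```text
shift [ -1.   -0.2 114.1] turn -0.1 rows 2.7368365243437696 0.014724761573928973
```

View pics/c2.png

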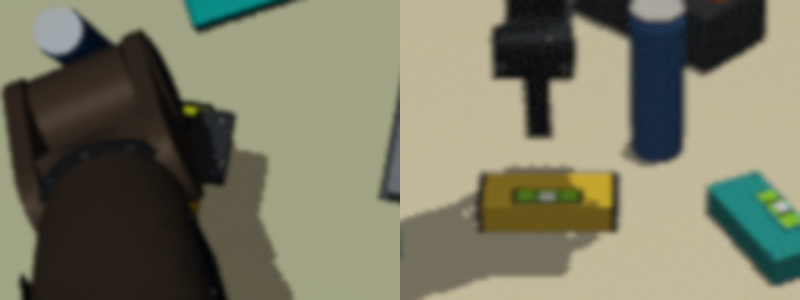

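The side crop shows the finger centred over the yellow level at about (545,200) and clear of the can. I'll go down and grip.

Request:
step_arm(plan=[[[-1,0,40,0,1],[-1,0,80,0,1],[-1,0,100,0,1],[-1,0,113,0,1],[-1,0,113,0,1],[-1,0,113,0,1]]])

```text
t: 1.87
eef_pos: [512.3, 302.0, 8.3]
tcp_rot: [3.141, 0.0, 3.011]
ft_force: [-0.5, 0.5, 0.5]
opening: 1.001
grip_force: 0.0
```

Request:
step_arm(plan=[[[0,0,0,0,-1],[0,0,0,0,-1],[0,0,0,0,-1],[0,0,0,0,-1],[0,0,0,0,-1],[0,0,0,0,-1],[0,0,0,0,-1],[0,0,0,0,-1]]])

```text
t: 2.53
eef_pos: [512.7, 301.0, 7.8]
tcp_rot: [3.142, 0.0, 3.01]
ft_force: [-0.3, -1.5, 3.0]
opening: 0.589
grip_force: 30.0
```

Request:
step_arm(plan=[[[0,0,-30,0,-1],[0,0,-60,0,-1],[0,0,-95,0,-1],[0,0,-130,7,-1],[0,0,-150,14,-1],[0,0,-150,14,-1]]])

```text
t: 3.03
eef_pos: [514.0, 301.7, 161.8]
tcp_rot: [3.137, 0.004, 2.759]
ft_force: [-0.6, 0.0, -3.6]
opening: 0.583
grip_force: 30.0
```

Run:
```python
from h import *
print(env.state()['eef_pos'],env.state()['grip_force']);go(599,-102,158,80.5)
s=snap('side','s3.png');print(plane('side',(0,0),0)*0)
```

```text
[514.0130092  301.73346276 161.7720712 ] 30.000841319561005
shift [-229.6 -342.8    3.8] turn 77.6 rows 9.894454366103757 10.833916610007334
[-0.  0.  0.]
```

Request:
step_arm(plan=[[[-28,-42,0,7,-1],[-56,-84,0,14,-1],[-84,-126,0,21,-1],[-112,-168,0,28,-1],[-140,-210,0,35,-1],[-168,-252,0,42,-1],[-196,-294,0,49,-1],[-215,-321,0,56,-1]]])

```text
t: 3.75
eef_pos: [582.2, -26.7, 155.3]
tcp_rot: [-3.138, -0.001, 1.786]
ft_force: [1.4, 0.3, -3.2]
opening: 0.585
grip_force: 30.0
```

Run:
```python
from h import *
print(env.state()['eef_pos']);go(599,-102,120,80.5)
```

```text
[582.194376   -26.72766173 155.31404554]
shift [-77.1   0.4  35.3] turn 21.8 rows 2.03419458493848 3.047910339234922
```

Request:
step_arm(plan=[[[-30,0,15,7,-1],[-55,0,30,14,-1],[-72,0,35,21,-1],[-72,0,35,21,-1],[-72,0,35,21,-1],[-72,0,35,21,-1]]])

```text
t: 4.25
eef_pos: [598.0, -94.4, 121.4]
tcp_rot: [-3.139, -0.001, 1.426]
ft_force: [0.2, -0.0, -2.8]
opening: 0.588
grip_force: 30.0
```

Run:
```python
from h import *
print(env.state()['eef_pos'],env.state()['tcp_rot'],env.state()['ft_force']);go(599,-102,72,80.5)
t=snap('top');s=snap('side')
c,b=rect(s,(20,100,40),(50,255,255),(280,180,420,300));print('side level',meas('side',c,120-8+32),b.tolist())
cv2.imwrite('pics/c4.png',np.hstack([cv2.resize(t[160:310,270:430],(400,375)),cv2.resize(s[180:350,260:430],(400,375))]))
```

```text
[597.95121117 -94.39510696 121.41799331] [-3.13941189e+00 -5.15724109e-04  1.42574910e+00] [ 0.19159283 -0.04697579 -2.77650811]
shift [-7.4  2.1 49.4] turn 1.2 rows 1.1992979146160885 0.1661181462966465
side level [596.4 -76.8 157.9  71.1  91. ] [[319.7882080078125, 224.04702758789062], [347.0, 217.99996948242188], [356.45880126953125, 260.5646667480469], [329.24700927734375, 266.6117248535156]]
```

View pics/c4.png

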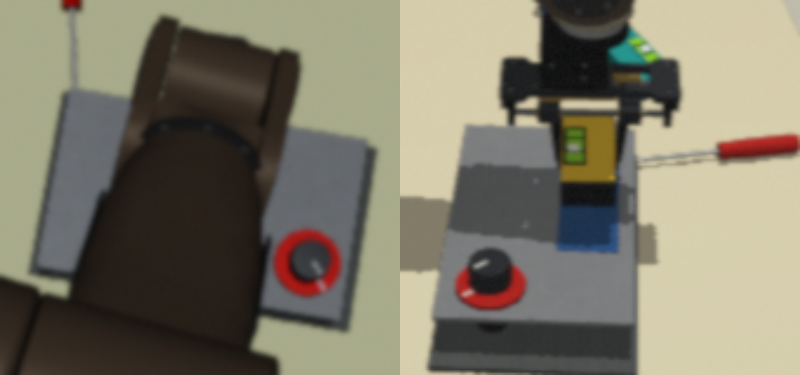

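The level is held square above the strip, with the screwdriver clear at the right. I'll lower it.

Request:
step_arm(plan=[[[-7.5,2,20,1.2,-1],[-7.5,2,35,1.2,-1],[-7.5,2,45,1.2,-1],[-7.5,2,49,1.2,-1],[-7.5,2,51,1.2,-1],[-7.5,2,51,1.2,-1]]])

```text
t: 4.85
eef_pos: [599.6, -102.4, 71.8]
tcp_rot: [3.142, -0.0, 1.402]
ft_force: [-0.4, 0.6, -2.8]
opening: 0.586
grip_force: 30.0
```

Request:
step_arm(plan=[[[0,0,1,0,-1],[0,0,2,0,-1],[0,0,3,0,-1],[0,0,3,0,-1],[0,0,3,0,-1]]])

```text
t: 5.27
eef_pos: [599.9, -102.8, 69.3]
tcp_rot: [3.14, -0.0, 1.401]
ft_force: [-0.2, 2.8, 4.6]
opening: 0.585
grip_force: 30.0
```

Contact. I'll release and rise.

Request:
step_arm(plan=[[[0,0,0,0,1],[0,0,0,0,1],[0,0,0,0,1],[0,0,0,0,1],[0,0,0,0,1],[0,0,0,0,1],[0,0,0,0,1]]])

```text
t: 5.85
eef_pos: [599.5, -102.8, 68.6]
tcp_rot: [-3.142, -0.0, 1.4]
ft_force: [-0.3, 0.5, -0.4]
opening: 0.986
grip_force: 0.0
```

Request:
step_arm(plan=[[[0,0,-30,0,1],[0,0,-60,0,1],[0,0,-90,0,1],[35,0,-90,-7,1],[70,0,-90,-14,1],[70,0,-90,-14,1],[70,0,-90,-14,1]]])

```text
t: 6.43
eef_pos: [611.4, -32.3, 158.7]
tcp_rot: [3.141, -0.0, 1.647]
ft_force: [0.6, -0.4, 0.1]
opening: 1.0
grip_force: 0.0
```

Run:
```python
from h import *
go(483,-220,158,120)
s=snap('side','s5.png')
c,b=rect(s,(20,100,40),(50,255,255),(280,200,420,320));print('side level',meas('side',c,92))
c,b=rect(s,(0,150,60),(8,255,255),(270,280,330,330));print('flange',meas('side',c,69))
cv2.imwrite('pics/c5.png',cv2.resize(s[220:340,260:380],(600,600),interpolation=2))
```

```text
shift [-177.3 -142.3    0.7] turn -25.6 rows 5.452605009675806 3.57944486844887
side level [ 598.3 -102.6  121.7   54.6   80.9]
flange [ 481.2 -225.4   66.4   57.7  176.1]
```

View pics/c5.png

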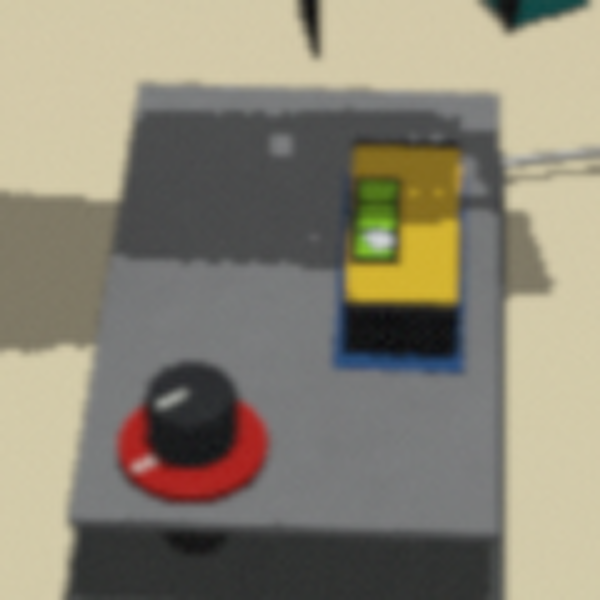

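The level lies flat and centred on the blue strip, with the bubble at (379,240) in the crop, towards the foot end. The knob drum is at about (193,415). Next, the knob.

Request:
step_arm(plan=[[[-33,-26,0,-7,1],[-66,-53,0,-14,1],[-99,-79,0,-21,1],[-132,-106,0,-26,1],[-160,-128,0,-26,1],[-177,-142,0,-26,1],[-177,-142,0,-26,1],[-177,-142,0,-26,1]]])

```text
t: 7.15
eef_pos: [481.8, -222.6, 158.6]
tcp_rot: [-3.142, -0.0, 2.094]
ft_force: [0.6, 0.5, 0.4]
opening: 0.997
grip_force: 0.0
```

Run:
```python
from h import *
go(483,-220,73,120)
```

```text
shift [ 1.7  2.3 85.6] turn -0.0 rows 2.0531324438314447 0.00478472758799514
```

Request:
step_arm(plan=[[[1.7,2.3,30,0,1],[1.7,2.3,60,0,1],[1.7,2.3,78,0,1],[1.7,2.3,84,0,1],[1.7,2.3,84,0,1],[1.7,2.3,84,0,1]]])

```text
t: 7.65
eef_pos: [484.5, -218.0, 75.1]
tcp_rot: [3.141, 0.0, 2.099]
ft_force: [-0.3, 0.0, 1.1]
opening: 1.003
grip_force: 0.0
```

Request:
step_arm(plan=[[[0,0,0,0,-1],[0,0,0,0,-1],[0,0,0,0,-1],[0,0,0,0,-1],[0,0,0,0,-1],[0,0,0,0,-1],[0,0,0,0,-1],[0,0,0,0,-1]]])

```text
t: 8.32
eef_pos: [483.9, -218.2, 74.6]
tcp_rot: [3.142, -0.0, 2.099]
ft_force: [0.2, 0.1, 1.0]
opening: 0.495
grip_force: 0.0
```

Request:
step_arm(plan=[[[0,0,0,0,-1],[0,0,0,0,-1],[0,0,0,0,-1],[0,0,0,0,-1]]])

```text
t: 8.65
eef_pos: [482.2, -219.1, 74.5]
tcp_rot: [-3.139, -0.001, 2.1]
ft_force: [-12.9, -10.5, 4.7]
opening: 0.434
grip_force: 30.0
```

The grip is good (41 mm). The side load shows the knob about 2 mm off along the closing axis, so I'll correct that and start pressing.

Request:
step_arm(plan=[[[0,-1,0,0,-1],[0,-2,1,0,-1],[0,-2,3,0,-1],[0,-2,5,0,-1],[0,-2,5,0,-1],[0,-2,5,0,-1]]])

```text
t: 9.15
eef_pos: [482.0, -219.8, 69.8]
tcp_rot: [-3.141, 0.0, 2.099]
ft_force: [-6.8, -6.4, 7.2]
opening: 0.437
grip_force: 30.0
```

Request:
step_arm(plan=[[[0,-1,0.5,0,-1],[0,-2,1,0,-1],[0,-2,1.5,0,-1],[0,-2,2,0,-1],[0,-2,2,0,-1],[0,-2,2,0,-1]]])

```text
t: 9.65
eef_pos: [481.7, -220.2, 68.1]
tcp_rot: [3.14, 0.002, 2.098]
ft_force: [3.5, 2.7, 7.0]
opening: 0.44
grip_force: 30.0
```

Request:
step_arm(plan=[[[0,0.6,0.5,0,-1],[0,0.6,1,0,-1],[0,0.6,1,0,-1],[0,0.6,1,0,-1]]])

```text
t: 9.98
eef_pos: [481.9, -220.2, 67.7]
tcp_rot: [3.14, 0.002, 2.099]
ft_force: [-2.0, 0.7, 15.3]
opening: 0.437
grip_force: 30.0
```

On the stop: the force jumped from 7 to 15 N over 0.4 mm. I'll hold about 1 s while turning a first 40°, then read the bubble.

Request:
step_arm(plan=[[[0,0,0,6,-1],[0,0,0,12,-1],[0,0,0,18,-1],[0,0,0,24,-1],[0,0,0,30,-1],[0,0,0,36,-1],[0,0,0,40,-1],[0,0,0,40,-1]]])

```text
t: 10.65
eef_pos: [482.5, -220.0, 69.1]
tcp_rot: [3.137, 0.001, 1.396]
ft_force: [-1.6, 5.7, 32.5]
opening: 0.436
grip_force: 30.0
```

Request:
step_arm(plan=[[[0,0,0,0,-1],[0,0,0,0,-1],[0,0,0,0,-1],[0,0,0,0,-1],[0,0,0,0,-1],[0,0,0,0,-1],[0,0,0,0,-1],[0,0,0,0,-1]]])

```text
t: 11.32
eef_pos: [482.5, -220.0, 69.1]
tcp_rot: [3.137, 0.001, 1.4]
ft_force: [-2.0, 6.2, 32.9]
opening: 0.434
grip_force: 30.0
```

```bash
cat > bub.py <<'E'
from h import *
import sys
t=np.mean([snap('top').astype(float) for _ in range(2)],0).astype(np.uint8)
s=np.mean([snap('side').astype(float) for _ in range(2)],0).astype(np.uint8)
C=np.array([598.5,-102.4]);a=np.radians(-99.3);L=np.array([np.cos(a),np.sin(a)]);W=np.array([-L[1],L[0]])
out=[]
for n,im in(('top',t),('side',s)):
    g=[[proj(n,np.r_[C+x*L+y*W,92]) for x in np.arange(-80,80.1,.25)] for y in np.arange(-50,50.1,.25)]
    m=np.array(g,np.float32);out.append(cv2.remap(im,m,None,cv2.INTER_CUBIC)[:,::1])
cv2.imwrite('pics/'+sys.argv[1],np.vstack([cv2.resize(o,(480,300)) for o in out]))  # 3 px/mm, x=0 at col 240
print({k:np.round(v,2) for k,v in env.state().items() if k in('t','eef_pos','ft_force','tcp_rot','grip_force')})
for n,o in zip(('top','side'),out):
    h=cv2.cvtColor(o,cv2.COLOR_BGR2HSV).astype(float);xs=np.arange(-80,80.1,.25)
    # rows for vial y=-16
    r=slice(int((50-20)*4),int((50-12)*4))
    sat=h[r,:,1].mean(0);bl=o[r,:,0].astype(float).mean(0)
    i=np.abs(xs)<34
    print(n,[(int(x),int(u),int(v)) for x,u,v in zip(xs[i][::8],sat[i][::8],bl[i][::8])])
E
python3 bub.py b1.png
```

```text
Traceback (most recent call last):
  File "bub.py", line 8, in <module>
    g=[[proj(n,np.r_[C+x*L+y*W,92]) for x in np.arange(-80,80.1,.25)] for y in np.arange(-50,50.1,.25)]
        ~~~~^^^^^^^^^^^^^^^^^^^^^^^
  File "h.py", line 14, in proj
    c=env.get_calibration(n);K=np.array(c['K']);E=np.array(c['extrinsics'])
ValueError: time passes only in moves, steps and waits
```

The foot rises as the knob turns, so I'll ease off the push. I'll also fix the script, which made too many calibration calls, by using a homography.

Request:
step_arm(plan=[[[0,0,-0.7,0,-1],[0,0,-1.3,0,-1],[0,0,-1.3,0,-1],[0,0,-1.3,0,-1]]])

```text
t: 11.85
eef_pos: [482.4, -220.0, 69.4]
tcp_rot: [3.138, 0.001, 1.4]
ft_force: [0.7, 5.1, 19.6]
opening: 0.436
grip_force: 30.0
```

```bash
python3 - <<'E'
s=open('bub.py').read().split('\n')
i=[k for k,l in enumerate(s) if l.strip().startswith('g=[[')][0]
s[i]="    q=[(-80,-50),(80,-50),(80,50),(-80,50)];H=cv2.getPerspectiveTransform(np.float32([proj(n,np.r_[C+x*L+y*W,92]) for x,y in q]),np.float32([((x+80)*4,(y+50)*4) for x,y in q]))"
s[i+1]="    out.append(cv2.warpPerspective(im,H,(641,401),flags=cv2.INTER_CUBIC))"
open('bub.py','w').write('\n'.join(s))
E
python3 bub.py b1.png
```

```text
{'t': np.float64(12.05), 'eef_pos': array([ 482.41, -219.95,   69.39]), 'tcp_rot': array([3.14, 0.  , 1.4 ]), 'ft_force': array([ 1.31,  4.25, 19.5 ]), 'grip_force': np.float64(30.01)}
top [(-33, 199, 30), (-31, 185, 30), (-29, 181, 29), (-27, 196, 28), (-25, 212, 24), (-23, 221, 20), (-21, 224, 19), (-19, 225, 18), (-17, 225, 19), (-15, 223, 19), (-13, 217, 22), (-11, 195, 30), (-9, 138, 59), (-7, 76, 99), (-5, 39, 130), (-3, 25, 147), (-1, 19, 156), (0, 18, 156), (2, 19, 151), (4, 33, 137), (6, 78, 106), (8, 134, 68), (10, 181, 38), (12, 211, 23), (14, 225, 17), (16, 229, 16), (18, 231, 14), (20, 232, 14), (22, 234, 13), (24, 234, 13), (26, 229, 15), (28, 216, 19), (30, 196, 24), (32, 191, 26)]
side [(-33, 189, 48), (-31, 182, 44), (-29, 183, 44), (-27, 190, 46), (-25, 194, 47), (-23, 196, 47), (-21, 198, 47), (-19, 198, 46), (-17, 198, 45), (-15, 196, 44), (-13, 190, 39), (-11, 170, 38), (-9, 120, 42), (-7, 38, 48), (-5, 28, 51), (-3, 21, 52), (-1, 17, 54), (0, 14, 55), (2, 15, 54), (4, 16, 54), (6, 17, 54), (8, 14, 57), (10, 11, 60), (12, 13, 60), (14, 16, 58), (16, 18, 55), (18, 18, 53), (20, 18, 52), (22, 20, 53), (24, 21, 53), (26, 21, 53), (28, 19, 52), (30, 19, 52), (32, 20, 52)]
```

View pics/b1.png

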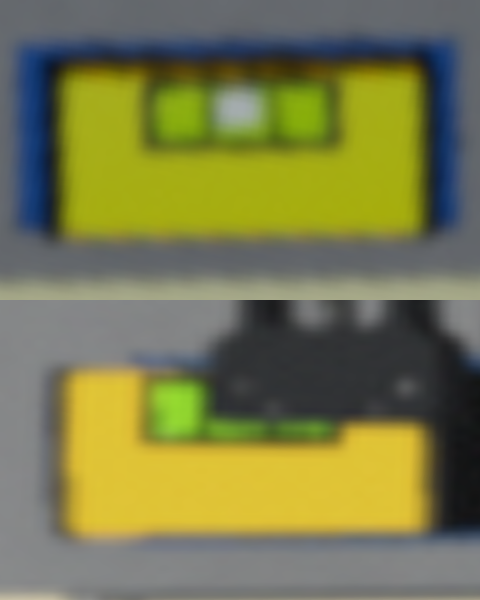

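The rectified top view shows the bubble at column 239, with the vial spanning 146–337 (centre 241.5). That puts it about 1 mm short, towards the hinge, and already between the lines. I'll make a small final trim and bring the push to about 13 N.

Request:
step_arm(plan=[[[0,0,-0.4,2,-1],[0,0,-0.8,4,-1],[0,0,-0.8,4,-1],[0,0,-0.8,4,-1],[0,0,-0.8,4,-1],[0,0,-0.8,4,-1],[0,0,-0.8,4,-1],[0,0,-0.8,4,-1]]])

```text
t: 12.72
eef_pos: [482.4, -219.9, 69.7]
tcp_rot: [3.138, 0.0, 1.33]
ft_force: [3.9, 4.1, 13.5]
opening: 0.439
grip_force: 30.0
```

Request:
step_arm(plan=[[[0,0,0,0,-1],[0,0,0,0,-1],[0,0,0,0,-1],[0,0,0,0,-1],[0,0,0,0,-1],[0,0,0,0,-1],[0,0,0,0,-1],[0,0,0,0,-1]]])

```text
t: 13.38
eef_pos: [482.4, -219.9, 69.7]
tcp_rot: [3.138, 0.0, 1.33]
ft_force: [3.2, 4.0, 13.7]
opening: 0.438
grip_force: 30.0
```

```bash
python3 bub.py b2.png | head -2
```

```text
{'t': np.float64(13.58), 'eef_pos': array([ 482.42, -219.9 ,   69.73]), 'tcp_rot': array([3.14, 0.  , 1.33]), 'ft_force': array([ 3.57,  3.9 , 14.08]), 'grip_force': np.float64(30.01)}
top [(-33, 199, 30), (-31, 183, 31), (-29, 181, 30), (-27, 195, 28), (-25, 210, 25), (-23, 220, 21), (-21, 225, 18), (-19, 226, 18), (-17, 225, 19), (-15, 223, 19), (-13, 221, 19), (-11, 213, 21), (-9, 175, 41), (-7, 117, 77), (-5, 66, 113), (-3, 33, 138), (-1, 21, 153), (0, 18, 158), (2, 16, 157), (4, 19, 150), (6, 46, 128), (8, 93, 92), (10, 147, 57), (12, 193, 33), (14, 220, 20), (16, 228, 16), (18, 231, 14), (20, 233, 13), (22, 234, 13), (24, 231, 15), (26, 225, 17), (28, 212, 21), (30, 194, 25), (32, 191, 27)]
```

View pics/b2.png

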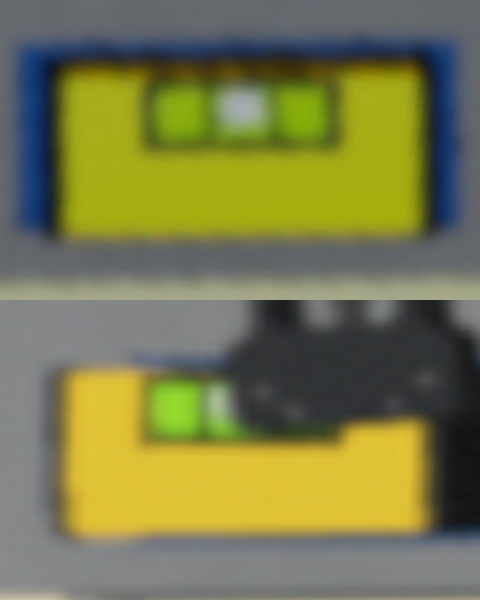

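The bubble is now at column 241, against a vial centre of 241.5, so it is centred between the lines. The knob is still gripped at 30 N and the push is 14 N, on the stop.

```bash
python3 -c "
from cell import env
print(env.job_done())"
```

```text
the job is handed in; nothing more can be done
None
```

I've handed the job in: the level lies along the blue strip, the knob is still gripped with the shelf on its stop (14 N), and the bubble is centred to within about 1 mm; I didn't touch the toner, spray can or screwdriver.

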